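# Turn the sample jar over to mix the lot

## Robot

A 6-joint arm with a two-finger parallel gripper is mounted at the origin on a cart in front of the work surface, level with it; the furniture and walls round the work are solid. World frame = base frame: x ahead of the robot, y to its left, z up, the work surface at z = 0. Lengths are in mm, angles in rad, forces in N, time in s.
With the tool pointing down it reaches from about 325 to 775 mm from the base axis. Payload 9.3 kg.
Tool frame: the origin (TCP) lies at the very end of the fingers, on their centre line; the grasp point (between the pads) lies 19 mm behind it (ctrl.pinch_z is the distance from the TCP to the grasp point, in mm); z points along the fingers, y is the direction in which the jaws open and shut (so a half turn about z gives the same grasp; the last joint's range is limited). The gripper opens to 85 mm and grips with 20 to 120 N. Pads are 22 mm wide; open, the fingers measure 114 mm over their backs; the gripper's body (76 mm by 85 mm) begins 54 mm behind the grasp point. The pads swing forward as they close: fully open they stand 13 mm farther back than shut.
Start: joints at [0.951, 0.259, 0.021, 1.334, 0, 1.418], TCP at [247.518, 491.153, 231.279] pointing down, gripper open.
Joint ranges: [-3.04, 3.04], [-0.91, 1.82], [-1.04, 1.36], [-1.92, 1.95], [-1.52, 1.45], [-3.14, 3.14]. Speed limits (rad/s): [2.22, 2.22, 2.79, 3.14, 3.14, 3.14].

## Interface

Orientations are given as a unit quaternion [w, x, y, z].
In Python, from workcell import get_obs, cams, order, ctrl gives the robot as it stands.
- The arm moves only by the shell command python3 -m handwheel 'ROWS' [OPENING] [FORCE]. ROWS is a JSON object of lists of equal length, an entry for each row: "linear": the shift along the tool's x, y, z in m, a list of three; "twist": the turn about the tool's z in rad. In form: {"linear": [[x, y, z], ...], "twist": [twist, ...]}. A call has 1 to 20 rows; each row is the pose to reach, as a shift and turn from the pose measured when the call began, along the tool's axes at that moment; what a row does not reach only later rows make up. A row lasts 1/10 s, in which the tool goes at most 50 mm and 8.59 degrees, less where a joint would pass 70% of its speed; a pose out of reach is approached as far as the arm can. A call with a gripper value outside its range is refused whole. OPENING is the opening, from 0 (shut) to 1 (fully open), set as the call begins (- or left out, the last holds). The fingers move at their own pace and stop on an object; FORCE is the grip in N (left out, the last holds). Time passes only in rows, so rows that repeat a pose let the fingers close. It gives the time, the measured TCP pose, the force and the opening at its end, in the units of the state.
- get_obs(): the state, without advancing time (a new reading comes with each control period).
- cams.snapshot(name): name is "side" or "top"; returns a dict with "pixels" (384x512x3 uint8, red, green, blue), "mtx" (3x3 intrinsics, pixels), "origin" and "orientation" of the camera in the world. Camera axes: x right, y up, looking along -z (the intrinsics and any distortion apply to the point x, -y, -z); pixel columns grow to the right and rows downward; lengths in mm; the calibration is good to about 2 mm. A picture is of the moment at which its call begins. There is no depth.
- order.finish_job(): hands the job in, once; it reports no verdict.
The state is a dict: "time": time; "joints": joint angles; "qvel": joint speeds; "tau": joint torques, N m; "tool_pos": TCP position; "orientation": TCP orientation; "force": force on the tool from outside, world axes, zero at the start; "moment": the same for the moment, N m; "grip_width": finger opening in mm.
Only numpy, scipy, OpenCV 4.12 (cv2) and the standard library are available. Lean on these libraries where they do the work, as an engineer would, in place of code of your own. Each camera call takes 0.05 s, during which the arm holds its last target. There are 200 camera calls.

## Task

Mix the lot before the sample is drawn: tip the red-balled lock lever out of the index plate, turn the closed jar in its stand fully upside down by the spokes of its wheel, and leave it so for about a second until every bush has dropped to the lid end. Then turn the jar upright again and push the lever back so that its nose is fully home in the notch. Push gently and slowly (a couple of seconds for each half turn, nothing slammed or forced) so that the bushes are not nicked, and leave the tools lying on the table alone.

Things in the scene. Friction and masses are not known exactly. Their poses are not given: they have to be found in the camera images.
- stand: Fixed blue base plate (200 x 190 mm, top 16 mm above the table) with two aluminium uprights; origin at the centre of the base's underside on the table. Its y axis runs along the horizontal shaft, which lies 114 mm above the table over the origin; its x axis points away from the robot, turned by up to about 0.3 rad.
- jar (a point): Centre of the clear round jar (72 mm across, 140 mm tall with its black screw lid), on the shaft axis; its z axis runs towards the lid: z up is upright, z down upside down. Inside it runs from z = -66 mm (floor) to +48 mm (lid), radius 33 mm. With its clamp frame it sweeps a 90 mm radius about the shaft, within 45 mm of the middle to either side.
- jar_frame (a joint): Turn of the jar about the stand's y axis, rad: 0 upright, +3.14 or -3.14 upside down; positive when the upper part of the wheel moves along the stand's +x (away from the robot). Turns either way without end; a friction bearing holds it wherever it is left (about 0.14 N m; a push that rubs along a spoke instead of following it can bind).
- wheel_hub (a point): Centre of the wheel that turns with the jar, on the shaft axis: (0, -88, 114 mm) in the stand's frame. Four 10 mm spokes at right angles to the shaft end in black 22 mm balls, centred 82 mm from the hub. Jar upright or upside down: they stand as an X, 45 degrees off vertical. Pushing one across the top from 45 degrees on one side to 45 on the other is a quarter turn.
- lock_lever (a joint): Lock lever, rad: 0 = closed, its nose fully in the notch of the index plate (the jar cannot turn); grows to 1.1 at the stop as it opens. Above 0.45 the nose is clear of the plate. It stays where it is left (about 0.08 N m). The nose goes in only when the jar is upright to within about 4 degrees and then centres it.
- lever_ball (a point): Centre of the red ball (24 mm) on the upright arm of the lock lever, 77 mm from the pivot. Closed, it stands 12 mm to the +x side of the pivot and 76 mm above it (stand's frame), 242 mm above the table; opening moves it along the stand's -x (towards the robot) and down.
- lever_pivot (a point): Pivot of the lock lever: (-50, 69, 166 mm) in the stand's frame, axis along the stand's y. The lever's horizontal arm runs from here 50 mm along +x to the nose, which points down 14 mm.
- sample_1: Brass flanged bush in the jar, 21 mm flange, 16 mm tall; origin at the centre of its flange face.
- sample_2: Another bush in the jar, as sample_1.
- sample_3: Another bush in the jar, as sample_1.
- sample_4: Another bush in the jar, as sample_1.
- plug_gauge: Bystander: steel plug gauge, 121 mm long, 15 mm thick, lying on the table; origin at the middle of its underside.
- deburr_tool: Bystander: deburring tool with orange handle, 146 mm long, 14 mm thick, lying on the table; origin at the middle of its underside.
- ring_gauge: Bystander: steel ring gauge, 48 mm across, 16 mm tall, on the table behind the stand; origin at the centre of its underside.
- counter: Bystander: hand tally counter, 71 x 48 x 22 mm, on the table; origin at the centre of its underside.

How it is judged (in metres and radians):
On the way, in this order (a step that is already met when the one before it is completed fails the run):
1. the lock lever is tipped clear of the index plate while the jar is still upright (value of joint lock_lever above 0.45 rad and angle between jar's own z axis and vertical below 0.3 rad), for 0.1 s.
2. the jar stands still upside down (within 10 degrees) with every bush dropped to the lid end, for half a second (angle between jar's own z axis and vertical above 2.967 rad and velocity of joint jar_frame between -0.2 and 0.2 rad/s and z of each of sample_1, sample_2, sample_3, sample_4 in the frame of jar above -0.015 m), for 0.5 s.
At the end, for the whole second after the job is handed in: The jar is upright (within 4 degrees) and at rest, with all four bushes back in its lower half, and the lock lever is closed (below 0.1 rad), its nose home in the notch (angle between jar's own z axis and vertical below 0.07 rad and value of joint lock_lever below 0.1 rad and velocity of joint jar_frame between -0.1 and 0.1 rad/s and velocity of joint lock_lever between -0.1 and 0.1 rad/s and z of each of sample_1, sample_2, sample_3, sample_4 in the frame of jar below 0 m); the robot touches nothing.
It fails at once if the jar is swung faster than 4 rad/s (velocity of joint jar_frame above 4 rad/s or velocity of joint jar_frame below -4 rad/s).
It fails at once if any part of the stand, the jar, its wheel or the lock lever is pushed with more than 40 N (contact force between any of the fingers, the arm and stand above 40 N).
It fails at once if a tool lying on the table is moved by more than 20 mm (distance of any of plug_gauge, deburr_tool, ring_gauge, counter from where it was at the start of the episode above 0.02 m).
It also fails if it takes over 72 s, if anything falls off the work surface, if the arm or the gripper's body presses on something with over 40 N, if the wrist force passes 120 N, or if a joint passes its speed limit or range.

## Working session

There is one attempt and no reset: what is moved stays moved. The work goes in short steps, Python scripts to look and compute and a shell command to move; the robot and the scene stay as the last step left them, time stands still between calls to the robot, and variables do not carry over. Pictures are saved under pics/ and viewed, about 8 in all and at most 12, crops included, and the job is handed in when it is done.

```bash
mkdir -p pics; ls; python3 - <<'E'
from workcell import get_obs,cams
import cv2
o=get_obs();print(o)
for n in("side","top"):
    s=cams.snapshot(n);print(n,s['mtx'],s['origin'],s['orientation'],[k for k in s])
    cv2.imwrite(f'pics/{n}0.png',cv2.cvtColor(s['pixels'],cv2.COLOR_RGB2BGR))
a=cv2.imread('pics/side0.png');b=cv2.imread('pics/top0.png')
E
```

```text
pics
{'time': 0.0, 'joints': array([9.51368792e-01, 2.59210753e-01, 2.07602090e-02, 1.33370421e+00,
       1.01584536e-05, 1.41819370e+00]), 'qvel': array([-0.00092365,  0.00035237,  0.00031075,  0.0001667 , -0.00014045,
        0.00067273]), 'tau': array([ 2.35309026e-04, -5.55641377e+01,  3.44533539e+01,  1.37124993e-02,
       -6.91950527e-05, -3.66214613e-05]), 'tool_pos': array([247.36732286, 490.91856892, 230.65547556]), 'orientation': array([-2.60428887e-04,  2.31298733e-01,  9.72882539e-01, -6.27321727e-04]), 'force': array([ 0.25571896, -0.17983349,  0.64472148]), 'moment': array([-0.01954594, -0.01848404, -0.02851995]), 'grip_width': 85.48375434021041}
side [[400.78893615   0.         256.14803817]
 [  0.         400.78893615 190.49907949]
 [  0.           0.           1.        ]] [350.14935431 816.49164143 823.32965383] [-0.15193806 -0.05903823  0.40113014  0.90140109] ['pixels', 'mtx', 'origin', 'orientation']
top [[498.57309308   0.         253.18904325]
 [  0.         498.57309308 201.11595783]
 [  0.           0.           1.        ]] [ 325.01370426   91.35889351 1662.93195938] [ 0.70754835  0.05882601 -0.06252549 -0.70143097] ['pixels', 'mtx', 'origin', 'orientation']
```

View pics/side0.png

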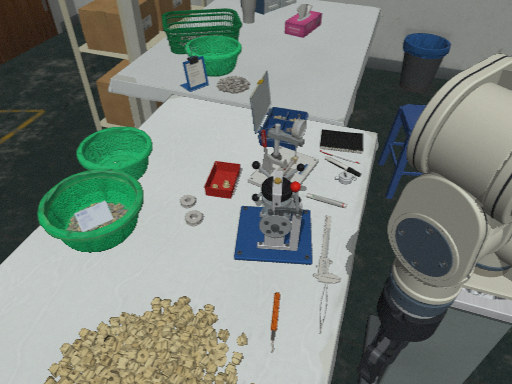

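View pics/top0.png

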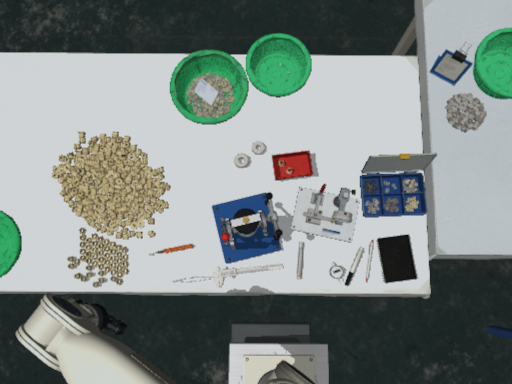

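The side view shows the blue stand base around (275,235), the red ball at (296,187) and the jar lid at (280,188). The top view shows the base around (248,228) and the red ball at (226,237). I'll enlarge both.

```bash
cat > h.py <<'E'
import numpy as np,cv2
from scipy.spatial.transform import Rotation as R
from workcell import get_obs,cams
CAM={'side':([[400.78893615,0,256.14803817],[0,400.78893615,190.49907949],[0,0,1]],[350.14935431,816.49164143,823.32965383],[-0.15193806,-0.05903823,0.40113014,0.90140109]),
'top':([[498.57309308,0,253.18904325],[0,498.57309308,201.11595783],[0,0,1]],[325.01370426,91.35889351,1662.93195938],[0.70754835,0.05882601,-0.06252549,-0.70143097])}
def proj(n,P):
    K,o,q=CAM[n]; r=R.from_quat(np.roll(q,-1))
    p=r.inv().apply(np.atleast_2d(P)-np.array(o)); p=p*[1,-1,-1]
    u=p@np.array(K).T; return u[:,:2]/u[:,2:]
def S(P,x,y,yaw):  # stand->world
    c,s=np.cos(yaw),np.sin(yaw); P=np.atleast_2d(np.array(P,float))
    return P@np.array([[c,-s,0],[s,c,0],[0,0,1]]).T+[x,y,0]
def crop(n,box,k,f,pts=None):
    s=cams.snapshot(n)['pixels']; x0,y0,x1,y1=box
    im=cv2.resize(s[y0:y1,x0:x1],None,fx=k,fy=k,interpolation=cv2.INTER_CUBIC)[:,:,::-1].copy()
    if pts is not None:
        for u in proj(n,pts): cv2.circle(im,tuple(int(round(v)) for v in (u-[x0,y0]+.5)*k),3,(255,0,255),1)
    cv2.imwrite('pics/'+f,im)
    return im
E
python3 - <<'E'
from h import *
a=crop('side',(225,110,355,270),5,'a.png')[:, :]
a=cv2.resize(a,(487,600)); b=crop('top',(205,185,295,270),5,'b.png')
b=cv2.resize(b,(312,295)); c=np.zeros((600,800,3),np.uint8);c[:,:487]=a;c[:295,488:]=b
b2=crop('top',(205,185,285,265),7,'b.png')
E
python3 - <<'E'
from h import *
im=cv2.imread('pics/a.png'); print(im.shape)
cv2.imwrite('pics/a2.png',cv2.resize(im,None,fx=.75,fy=.75))
E
```

```text
(800, 650, 3)
```

View pics/a2.png

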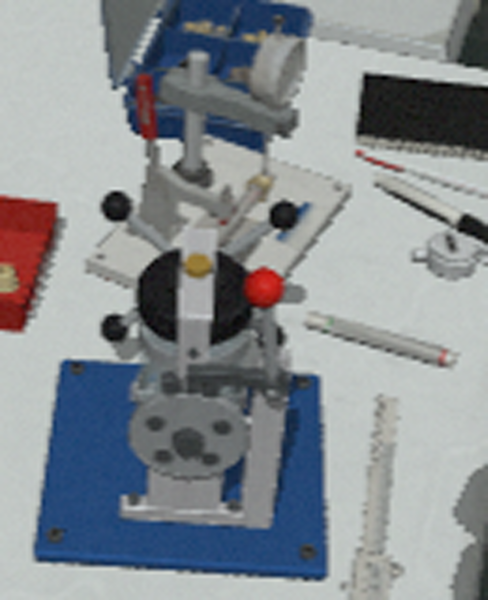

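View pics/b.png

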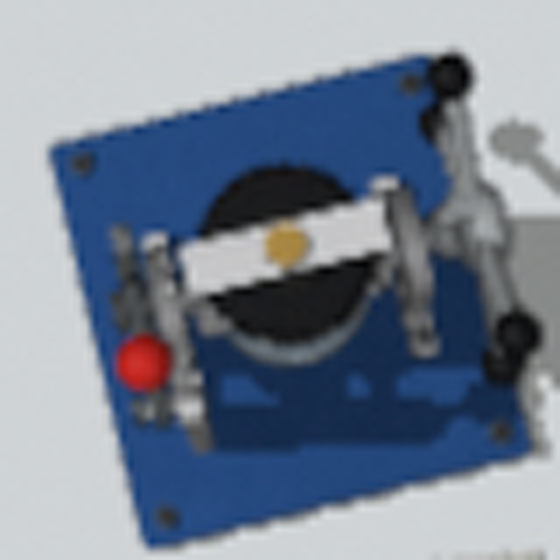

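The crops show, as crop pixels: side red ball (264,287), upper wheel balls (117,206) and (285,214). Top red ball (143,362), upper wheel balls (450,75) and (518,332), base corners (52,148), (148,545) and (545,455). I'll fit the stand's pose to these.

```bash
cat >> h.py <<'E'
E
python3 - <<'E'
from h import *
from scipy.optimize import least_squares
d=58
pt=[([-38,69,242],(143,362)),([58,-88,172],(450,75)),([-58,-88,172],(518,332)),([100,95,16],(52,148)),([-100,95,16],(148,545)),([-100,-95,16],(545,455))]
ps=[([-38,69,242],(264,287)),([58,-88,172],(117,206)),([-58,-88,172],(285,214)),([58,-88,56],(114,330)),([100,-95,16],(64,361)),([100,95,16],(37,550))]
def res(v):
    a=proj('top',S([p for p,_ in pt],*v))-(np.array([u for _,u in pt])/7-.5+[205,185])
    b=proj('side',S([p for p,_ in ps],*v))-(np.array([u for _,u in ps])/3.75-.5+[225,110])
    return np.r_[a,b].ravel()
r=least_squares(res,[450,80,.2],x_scale=[100,100,.1],loss='soft_l1');print(r.x);print(res(r.x).reshape(-1,2).round(1))
for n,p in dict(ball=[-38,69,242],piv=[-50,69,166],hub=[0,-88,114],nose=[0,69,166]).items(): print(n,S(p,*r.x).round(1))
E
```

```text
[5.24953178e+02 1.06692357e+02 2.61370805e-01]
[[ 0.5 -0.4]
 [ 0.2 -0.4]
 [ 0.4 -0.4]
 [-0.7 -0.8]
 [-0.   0.7]
 [-0.8 -1. ]
 [ 0.9  0.3]
 [ 0.6  0.1]
 [ 0.4  0.4]
 [ 0.7 -0.4]
 [-0.5 -1.1]
 [-0.3  0.7]]
ball [[470.4 163.5 242. ]]
piv [[458.8 160.4 166. ]]
hub [[547.7  21.7 114. ]]
nose [[507.1 173.3 166. ]]
```

The fit is good: residuals are about 1 px or less. The stand is at (525, 107) with yaw 0.261. Next I'll work out the shift to a hover point on the far (+x) side of the red ball, with the fingers shut.

```bash
cat >> h.py <<'E'
POSE=(524.95,106.69,0.2614)
def st():
    """TCP in the stand frame, mm; yaw error of tool y against stand y"""
    o=get_obs(); p=o['tool_pos']; c,s=np.cos(POSE[2]),np.sin(POSE[2]); d=p[:2]-POSE[:2]
    r=R.from_quat(np.roll(o['orientation'],-1)); ty=r.as_matrix()[:,1]
    e=np.arctan2(ty[1],ty[0])-POSE[2]-np.pi/2
    f=o['force']; print('t%.2f'%o['time'],'stand',np.round([c*d[0]+s*d[1],-s*d[0]+c*d[1],p[2]],1),'yawerr %.3f'%e,'F',np.round([c*f[0]+s*f[1],-s*f[0]+c*f[1],f[2]],1),'w%.0f'%o['grip_width'])
    return o
def rel(P):
    o=get_obs(); r=R.from_quat(np.roll(o['orientation'],-1)); return np.round(r.inv().apply(S(P,*POSE)[0]-o['tool_pos'])/1000,4)
E
python3 - <<'E'
from h import *
st(); print(rel([-2,69,300]), rel([-2,69,226]))
E
```

```text
t0.25 stand [-168.7  443.   231. ] yawerr -0.728 F [-0.7 -0.6 -0.5] w86
[-0.3734 -0.1683 -0.069 ] [-0.3734 -0.1682  0.005 ]
```

```bash
python3 -m handwheel '{"linear":[[-0.02,-0.01,-0.02],[-0.05,-0.023,-0.045],[-0.09,-0.041,-0.069],[-0.13,-0.059,-0.069],[-0.17,-0.077,-0.069],[-0.21,-0.095,-0.069],[-0.25,-0.113,-0.069],[-0.29,-0.131,-0.069],[-0.33,-0.149,-0.069],[-0.36,-0.162,-0.069],[-0.3734,-0.1683,-0.069],[-0.3734,-0.1683,-0.069],[-0.3734,-0.1683,-0.069]],"twist":[-0.05,-0.15,-0.25,-0.35,-0.45,-0.55,-0.65,-0.728,-0.728,-0.728,-0.728,-0.728,-0.728]}' 0
python3 - <<'E'
from h import *
st(); print(rel([-2,69,226]))
E
```

```text
time: 1.55
tool_pos: [504.8, 173.1, 300.0]
orientation: [-0.0, -0.13, 0.992, -0.0]
force: [0.9, -0.5, -0.5]
grip_width: -0.0
t1.55 stand [ -2.3  69.4 300. ] yawerr -0.000 F [ 0.8 -0.7 -0.5] w-0
[-0.0004 -0.0004  0.074 ]
```

```bash
python3 -m handwheel '{"linear":[[0,0,0.03],[0,0,0.06],[0,0,0.078],[0.004,0,0.078],[0.008,0,0.078],[0.012,0,0.078],[0.016,0,0.078],[0.021,0,0.079],[0.026,0,0.079],[0.031,0,0.080],[0.036,0,0.080],[0.041,0,0.080],[0.046,0,0.081],[0.051,0,0.081],[0.056,0,0.082],[0.061,0,0.083],[0.066,0,0.084],[0.070,0,0.085],[0.074,0,0.085],[0.076,0,0.085]],"twist":[0,0,0,0,0,0,0,0,0,0,0,0,0,0,0,0,0,0,0,0]}'
python3 - <<'E'
from h import *
st(); crop('top',(205,185,285,265),5,'c.png');a=crop('side',(225,110,325,230),5,'d.png')
t=cv2.imread('pics/c.png'); c=np.zeros((600,800,3),np.uint8); c[:,:400]=0
c[:400,:400]=t; c[:480,400:]=cv2.resize(a,(400,480)); cv2.imwrite('pics/e.png',c)
E
```

```text
time: 3.55
tool_pos: [431.0, 153.4, 215.0]
orientation: [-0.0, -0.13, 0.992, -0.0]
force: [2.5, 0.8, -1.9]
grip_width: -0.2
t3.55 stand [-78.7  69.4 215. ] yawerr -0.001 F [ 2.6  0.1 -1.9] w-0
```

View pics/e.png

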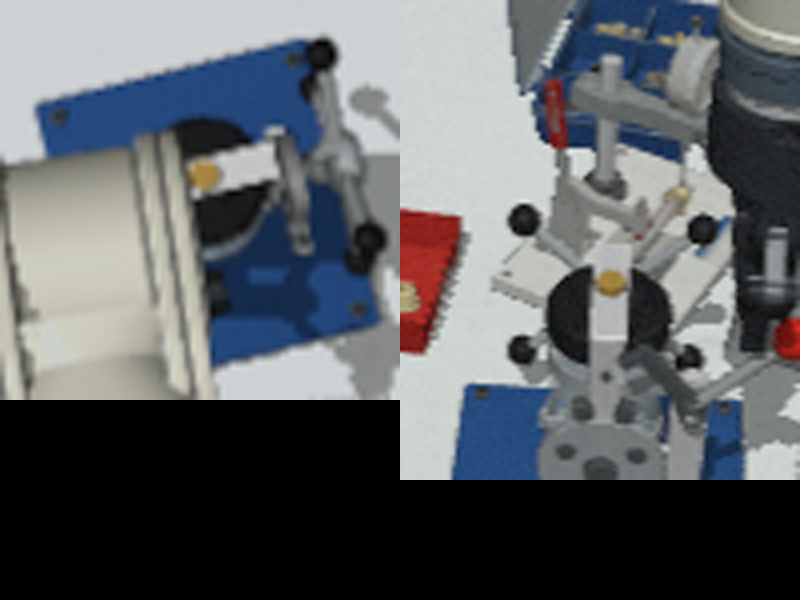

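The lever is well tipped (red ball at (790,340) in the picture) and the jar is still upright. Now I'll go behind the near upper wheel ball.

```bash
python3 -m handwheel '{"linear":[[-0.005,0,-0.02],[-0.005,0,-0.048],[0,-0.04,-0.048],[0.006,-0.08,-0.048],[0.013,-0.12,-0.048],[0.013,-0.158,-0.04],[0.013,-0.158,0],[0.013,-0.158,0.03],[0.013,-0.158,0.043],[0.013,-0.158,0.043]],"twist":[0,0,0,0,0,0,0,0,0,0]}'
python3 - <<'E'
from h import *
st()
f=np.radians(np.arange(-45,46,4.5)); x=82*np.sin(f)-22; z=114+82*np.cos(f)-1
print(np.c_[x,z].round(1).tolist()); x0,z0=-92,172
E
```

```text
time: 4.65
tool_pos: [457.9, -2.6, 170.4]
orientation: [-0.003, -0.13, 0.992, 0.001]
force: [-1.1, 0.1, 0.1]
grip_width: 0.0
t4.65 stand [-93.  -88.2 170.4] yawerr -0.001 F [-1.1  0.3  0.1] w0
[[-80.0, 171.0], [-75.3, 175.4], [-70.2, 179.3], [-64.8, 182.9], [-59.2, 186.1], [-53.4, 188.8], [-47.3, 191.0], [-41.1, 192.7], [-34.8, 194.0], [-28.4, 194.7], [-22.0, 195.0], [-15.6, 194.7], [-9.2, 194.0], [-2.9, 192.7], [3.3, 191.0], [9.4, 188.8], [15.2, 186.1], [20.8, 182.9], [26.2, 179.3], [31.3, 175.4], [36.0, 171.0]]
```

```bash
python3 -m handwheel '{"linear":[[-0.007,0,-0.001],[-0.013,0,-0.001],[-0.0177,0,-0.005],[-0.0228,0,-0.0089],[-0.0282,0,-0.0125],[-0.0338,0,-0.0157],[-0.0396,0,-0.0184],[-0.0457,0,-0.0206],[-0.0519,0,-0.0223],[-0.0582,0,-0.0236],[-0.0646,0,-0.0243],[-0.071,0,-0.0246],[-0.0774,0,-0.0243],[-0.0838,0,-0.0236],[-0.0901,0,-0.0223],[-0.0963,0,-0.0206],[-0.1024,0,-0.0184],[-0.1082,0,-0.0157],[-0.1138,0,-0.0125],[-0.1192,0,-0.0089]],"twist":[0,0,0,0,0,0,0,0,0,0,0,0,0,0,0,0,0,0,0,0]}'
python3 - <<'E'
from h import *
st()
E
```

```text
time: 6.65
tool_pos: [573.6, 28.3, 178.3]
orientation: [-0.003, -0.13, 0.992, 0.001]
force: [-0.9, -0.4, 1.2]
grip_width: -0.4
t6.65 stand [ 26.7 -88.3 178.3] yawerr -0.001 F [-0.9 -0.1  1.2] w-0
```

```bash
python3 -m handwheel '{"linear":[[-0.0045,0,0.0035],[-0.0093,0,0.0073],[-0.0093,0,0.0073],[0,0,-0.01],[0.01,0,-0.035],[0.05,0,-0.036],[0.09,0,-0.036],[0.12,0,-0.03],[0.12,0,-0.01],[0.12,0,0.008],[0.12,0,0.008]],"twist":[0,0,0,0,0,0,0,0,0,0,0]}'
python3 - <<'E'
from h import *
st(); a=crop('side',(225,110,325,230),5,'f.png')
E
```

```text
time: 7.75
tool_pos: [456.3, -2.5, 169.5]
orientation: [-0.004, -0.13, 0.992, 0.001]
force: [-1.2, -0.5, 0.1]
grip_width: -0.1
t7.75 stand [-94.5 -87.8 169.5] yawerr -0.001 F [-1.3 -0.1  0.1] w-0
```

View pics/f.png

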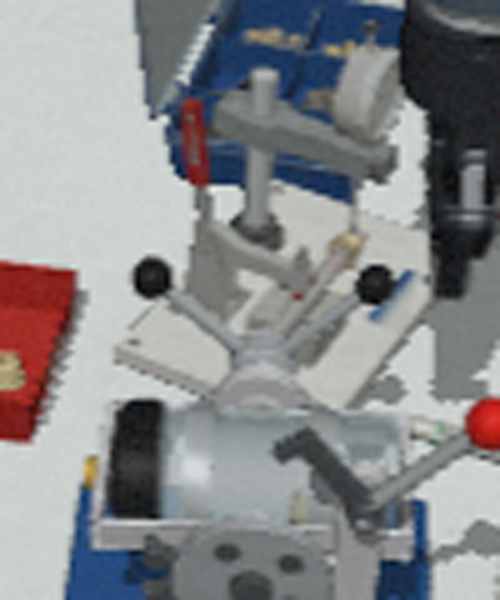

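The jar is now a quarter turn over, with the lid to the left. The wheel's upper balls are at crop (150,276) and (375,284), nearly the same as at the start. Next comes the second quarter.

```bash
python3 -m handwheel '{"linear":[[-0.008,0,-0.0015],[-0.0145,0,-0.0015],[-0.0192,0,-0.0059],[-0.0243,0,-0.0098],[-0.0297,0,-0.0134],[-0.0353,0,-0.0166],[-0.0411,0,-0.0193],[-0.0472,0,-0.0215],[-0.0534,0,-0.0232],[-0.0597,0,-0.0245],[-0.0661,0,-0.0252],[-0.0725,0,-0.0255],[-0.0789,0,-0.0252],[-0.0853,0,-0.0245],[-0.0916,0,-0.0232],[-0.0978,0,-0.0215],[-0.1039,0,-0.0193],[-0.1097,0,-0.0166],[-0.1153,0,-0.0134],[-0.1207,0,-0.0098]],"twist":[0,0,0,0,0,0,0,0,0,0,0,0,0,0,0,0,0,0,0,0]}'
python3 - <<'E'
from h import *
st()
E
```

```text
time: 9.8
tool_pos: [574.2, 28.6, 179.4]
orientation: [-0.003, -0.13, 0.992, 0.001]
force: [-1.2, -0.7, 2.1]
grip_width: -0.6
t9.80 stand [ 27.4 -88.2 179.4] yawerr -0.001 F [-1.4 -0.3  2.1] w-1
```

```bash
python3 -m handwheel '{"linear":[[-0.0045,0,0.004],[-0.0085,0,0.008],[-0.0085,0,0.008],[0,0,-0.01],[0.005,0,-0.04],[0,0,-0.04],[-0.03,0,-0.04],[-0.065,0,-0.04],[-0.066,0,-0.04],[-0.066,0,-0.04],[-0.066,0,-0.04],[-0.066,0,-0.04],[-0.066,0,-0.04],[-0.066,0,-0.04]],"twist":[0,0,0,0,0,0,0,0,0,0,0,0,0,0]}'
python3 - <<'E'
from h import *
st(); a=crop('side',(225,110,325,230),5,'g.png')
E
```

```text
time: 11.2
tool_pos: [637.9, 45.4, 219.5]
orientation: [-0.003, -0.13, 0.992, 0.001]
force: [0.3, 0.2, 1.1]
grip_width: 0.1
t11.20 stand [ 93.3 -88.4 219.5] yawerr -0.001 F [0.3 0.1 1.1] w0
```

View pics/g.png

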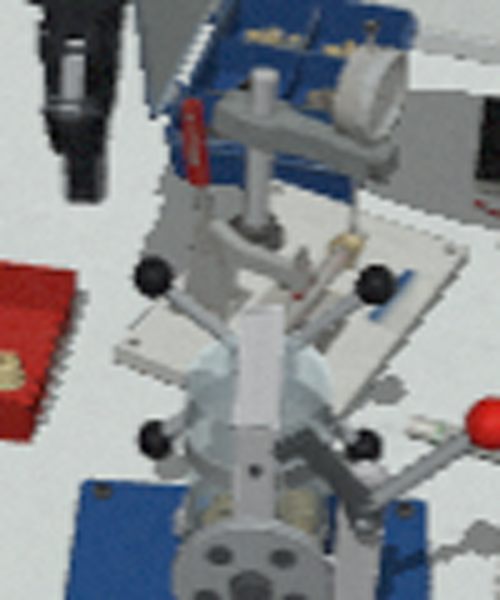

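The jar is upside down with the brass bushes down at the lid end, at about (215,510) and (300,510). The wheel's upper balls are at (154,276) and (374,284). I'll work out its angle from the balls while it dwells.

```bash
python3 -m handwheel '{"linear":[[0,0,0],[0,0,0],[0,0,0],[0,0,0],[0,0,0],[0,0,0],[0,0,0.02],[0,0,0.04],[0,0,0.0495],[0,0,0.0495]],"twist":[0,0,0,0,0,0,0,0,0,0]}'
python3 - <<'E'
from h import *
st()
for d in range(-6,7,3):
    f=np.radians([45+d,-45+d]); P=[[82*np.sin(a),-88,114+82*np.cos(a)] for a in f]
    print(d,((proj('side',S(P,*POSE))-[225,110]+.5)*5).round(0).tolist())
s=cams.snapshot('side')['pixels']
b=(s.max(2)<45).astype(np.uint8); n,l,t,c=cv2.connectedComponentsWithStats(b[150:210,245:320]);
print([(k[4],((q+[245-225,40]+.5)*5).round(0)) for k,q in zip(t[1:],c[1:]) if 15<k[4]<120])
E
```

```text
time: 12.25
tool_pos: [637.0, 45.5, 168.6]
orientation: [-0.004, -0.13, 0.992, 0.001]
force: [-0.4, 0.5, 0.8]
grip_width: -0.2
t12.25 stand [ 92.5 -88.1 168.6] yawerr -0.001 F [-0.2  0.6  0.8] w-0
-6 [[171.0, 267.0], [392.0, 297.0]]
-3 [[165.0, 271.0], [387.0, 292.0]]
0 [[159.0, 275.0], [382.0, 287.0]]
3 [[153.0, 280.0], [376.0, 282.0]]
6 [[148.0, 284.0], [370.0, 278.0]]
[(np.int32(41), array([152., 278.])), (np.int32(37), array([375., 287.])), (np.int32(27), array([154., 442.])), (np.int32(23), array([366., 448.]))]
```

The angle is about 3° past 180, within the tolerance, and the dwell was about 2 s. Now the reverse turn, pushing towards -x.

```bash
python3 -m handwheel '{"linear":[[0.005,0,-0.0024],[0.010,0,-0.0024],[0.0147,0,-0.0068],[0.0198,0,-0.0107],[0.0252,0,-0.0143],[0.0308,0,-0.0175],[0.0366,0,-0.0202],[0.0427,0,-0.0224],[0.0489,0,-0.0241],[0.0552,0,-0.0254],[0.0616,0,-0.0261],[0.068,0,-0.0264],[0.0744,0,-0.0261],[0.0808,0,-0.0254],[0.0871,0,-0.0241],[0.0933,0,-0.0224],[0.0994,0,-0.0202],[0.1052,0,-0.0175],[0.1108,0,-0.0143],[0.1162,0,-0.0107]],"twist":[0,0,0,0,0,0,0,0,0,0,0,0,0,0,0,0,0,0,0,0]}'
python3 - <<'E'
from h import *
st()
E
```

```text
time: 14.3
tool_pos: [524.9, 15.5, 180.9]
orientation: [-0.003, -0.13, 0.992, 0.001]
force: [0.2, -1.0, -0.3]
grip_width: 0.2
t14.30 stand [-23.6 -88.1 180.9] yawerr -0.001 F [-0.1 -1.  -0.3] w0
```

```bash
python3 -m handwheel '{"linear":[[0.005,0,0.0045],[0.0099,0,0.0095],[0.0099,0,0.0095],[0,0,-0.01],[-0.005,0,-0.036],[-0.04,0,-0.037],[-0.08,0,-0.037],[-0.117,0,-0.03],[-0.117,0,-0.005],[-0.117,0,0.012],[-0.117,0,0.012]],"twist":[0,0,0,0,0,0,0,0,0,0,0]}'
cat >> h.py <<'E'
def ang():
    s=cams.snapshot('side')['pixels']; b=(s.max(2)<45).astype(np.uint8)
    n,l,t,c=cv2.connectedComponentsWithStats(b[150:182,245:320])
    q=[k+[245,150] for k,a in zip(c[1:],t[1:]) if 15<a[4]<120]
    for u in q:
        best=min(np.arange(-60,60,.5),key=lambda d:np.linalg.norm(proj('side',S([[82*np.sin(np.radians(d)),-88,114+82*np.cos(np.radians(d))]],*POSE))[0]-u))
        print('ball',u.round(1),'angle',best)
E
python3 - <<'E'
from h import *
st(); ang()
E
```

```text
time: 15.4
tool_pos: [637.0, 45.8, 165.3]
orientation: [-0.006, -0.13, 0.992, 0.001]
force: [-0.2, -0.1, -0.1]
grip_width: 0.1
t15.40 stand [ 92.5 -87.8 165.3] yawerr -0.001 F [-0.2 -0.  -0.1] w0
ball [255.1 165.1] angle 47.5
ball [299.4 166.8] angle -42.5
```

```bash
python3 - <<'E'
from h import *
import h
class C:
    snapshot=staticmethod(lambda n:{'pixels':cv2.imread('pics/side0.png')[:,:,::-1]})
h.cams=C; ang()
E
```

```text
ball [255.5 164.8] angle 46.5
ball [300.  167.2] angle -44.0
ball [268.7 179.4] angle 37.0
ball [285.  179.7] angle -27.5
```

The camera bias is about +1.2°, taken from the starting image where the jar was locked upright. So the jar is about 1° off the quarter. Next is the last quarter, with the end point adjusted.

```bash
python3 -m handwheel '{"linear":[[0.005,0,-0.005],[0.011,0,-0.0057],[0.0157,0,-0.0101],[0.0208,0,-0.014],[0.0262,0,-0.0176],[0.0318,0,-0.0208],[0.0376,0,-0.0235],[0.0437,0,-0.0257],[0.0499,0,-0.0274],[0.0562,0,-0.0287],[0.0626,0,-0.0294],[0.069,0,-0.0297],[0.0754,0,-0.0294],[0.0818,0,-0.0287],[0.0881,0,-0.0274],[0.0943,0,-0.0257],[0.1004,0,-0.0235],[0.1062,0,-0.0208],[0.1118,0,-0.0176],[0.1172,0,-0.014]],"twist":[0,0,0,0,0,0,0,0,0,0,0,0,0,0,0,0,0,0,0,0]}'
python3 - <<'E'
from h import *
st()
E
```

```text
time: 17.45
tool_pos: [523.9, 15.4, 181.9]
orientation: [-0.004, -0.13, 0.992, 0.001]
force: [0.3, 0.3, -0.3]
grip_width: -0.2
t17.45 stand [-24.6 -87.9 181.9] yawerr -0.001 F [ 0.4  0.2 -0.3] w-0
```

```bash
python3 -m handwheel '{"linear":[[0.005,0,0.005],[0.010,0,0.0105],[0.010,0,0.0105],[0,0,-0.01],[-0.005,0,-0.04],[-0.005,0,-0.04],[-0.005,0,-0.04]],"twist":[0,0,0,0,0,0,0]}'
python3 - <<'E'
from h import *
st(); ang(); crop('side',(225,110,325,230),5,'i.png')
E
```

```text
time: 18.15
tool_pos: [529.5, 16.6, 222.1]
orientation: [-0.004, -0.13, 0.992, 0.001]
force: [-0.4, -0.4, 0.5]
grip_width: 0.1
t18.15 stand [-18.9 -88.2 222.1] yawerr -0.001 F [-0.5 -0.3  0.5] w0
ball [255.1 165.2] angle 48.0
ball [299.8 166.7] angle -43.0
```

View pics/i.png

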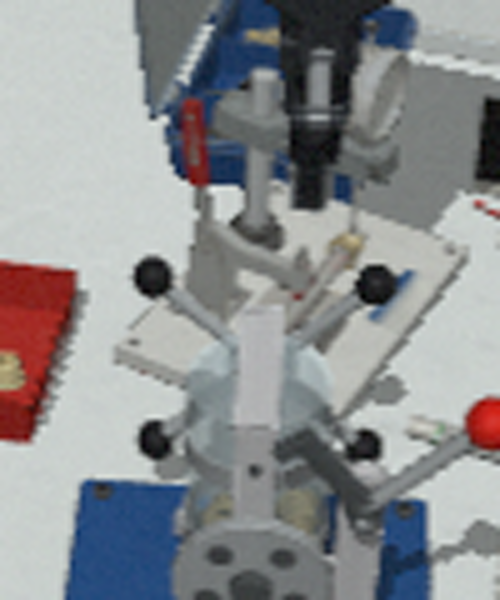

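The jar is still upside down: the picture is identical to the earlier one, with white bar on top and no black lid. The reverse pushes missed the ball or slid over it, and the near-zero forces agree. The forward pushes worked, so I'll finish with two more forward quarters and check after each.

```bash
python3 -m handwheel '{"linear":[[0.03,0,0],[0.06,0,0],[0.0755,0,0.005],[0.0755,0,0.03],[0.0755,0,0.0526],[0.0755,0,0.0526]],"twist":[0,0,0,0,0,0]}'
python3 - <<'E'
from h import *
st()
E
```

```text
time: 18.85
tool_pos: [453.1, -2.4, 166.5]
orientation: [-0.008, -0.13, 0.992, 0.002]
force: [0.5, -0.3, -0.1]
grip_width: -0.3
t18.85 stand [-97.6 -86.9 166.5] yawerr -0.001 F [ 0.5 -0.4 -0.1] w-0
```

```bash
python3 -m handwheel '{"linear":[[-0.010,0,-0.0045],[-0.0176,0,-0.0045],[-0.0223,0,-0.0089],[-0.0274,0,-0.0128],[-0.0328,0,-0.0164],[-0.0384,0,-0.0196],[-0.0442,0,-0.0223],[-0.0503,0,-0.0245],[-0.0565,0,-0.0262],[-0.0628,0,-0.0275],[-0.0692,0,-0.0282],[-0.0756,0,-0.0285],[-0.082,0,-0.0282],[-0.0884,0,-0.0275],[-0.0947,0,-0.0262],[-0.1009,0,-0.0245],[-0.107,0,-0.0223],[-0.1128,0,-0.0196],[-0.1184,0,-0.0164],[-0.1238,0,-0.0128]],"twist":[0,0,0,0,0,0,0,0,0,0,0,0,0,0,0,0,0,0,0,0]}'
python3 - <<'E'
from h import *
st()
E
```

```text
time: 20.85
tool_pos: [573.4, 29.5, 177.2]
orientation: [-0.008, -0.13, 0.992, 0.002]
force: [-2.1, -1.1, 2.0]
grip_width: -0.0
t20.85 stand [ 26.8 -87.1 177.2] yawerr -0.001 F [-2.3 -0.5  2. ] w-0
```

```bash
python3 -m handwheel '{"linear":[[-0.0045,0,0.0035],[-0.0082,0,0.0067],[-0.0082,0,0.0067],[0,0,-0.01],[0.01,0,-0.035],[0.05,0,-0.037],[0.09,0,-0.037],[0.12,0,-0.03],[0.12,0,-0.01],[0.12,0,0.006],[0.12,0,0.006],[0.12,0,0.006]],"twist":[0,0,0,0,0,0,0,0,0,0,0,0]}'
python3 - <<'E'
from h import *
st(); ang(); crop('side',(225,110,325,230),5,'j.png')
E
```

```text
time: 22.05
tool_pos: [457.5, -1.4, 173.4]
orientation: [-0.007, -0.13, 0.992, 0.002]
force: [0.3, 1.0, 0.0]
grip_width: 0.1
t22.05 stand [-93.1 -87.  173.4] yawerr -0.002 F [0.5 0.9 0. ] w0
ball [314.3 158.8] angle -51.0
ball [255.4 165.1] angle 47.0
ball [299.8 167. ] angle -43.5
```

View pics/j.png

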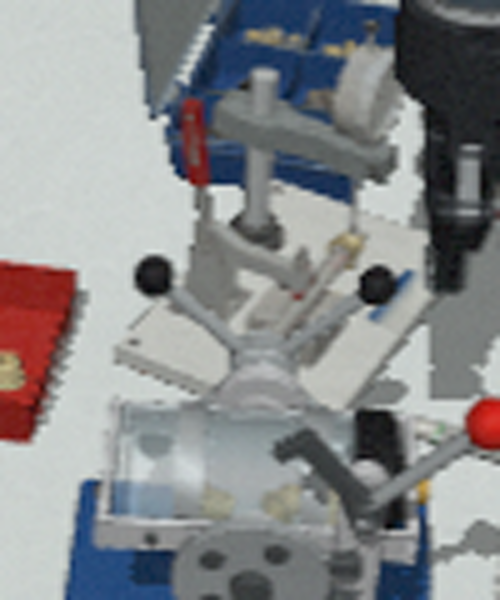

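The lid now points towards the robot and the bushes slide free. One more forward quarter will bring the jar upright.

```bash
python3 -m handwheel '{"linear":[[-0.007,0,0.003],[-0.0131,0,0.003],[-0.0178,0,-0.0015],[-0.0229,0,-0.0055],[-0.0283,0,-0.009],[-0.0339,0,-0.0122],[-0.0397,0,-0.015],[-0.0458,0,-0.0172],[-0.052,0,-0.0189],[-0.0583,0,-0.0202],[-0.0647,0,-0.0209],[-0.0711,0,-0.0212],[-0.0775,0,-0.0209],[-0.0839,0,-0.0202],[-0.0902,0,-0.0189],[-0.0964,0,-0.0172],[-0.1025,0,-0.015],[-0.1083,0,-0.0122],[-0.1139,0,-0.009],[-0.1193,0,-0.0055]],"twist":[0,0,0,0,0,0,0,0,0,0,0,0,0,0,0,0,0,0,0,0]}'
python3 - <<'E'
from h import *
st()
E
```

```text
time: 24.15
tool_pos: [573.7, 29.4, 177.3]
orientation: [-0.007, -0.13, 0.992, 0.002]
force: [-2.6, 0.5, 1.6]
grip_width: 0.4
t24.15 stand [ 27.2 -87.3 177.3] yawerr -0.001 F [-2.3  1.2  1.6] w0
```

```bash
python3 -m handwheel '{"linear":[[-0.004,0,0.003],[-0.0073,0,0.0063],[-0.0073,0,0.0063],[0,0,-0.01],[0.01,0,-0.04],[0.05,0.01,-0.075],[0.09,0.03,-0.095],[0.13,0.07,-0.095],[0.168,0.11,-0.095],[0.168,0.1563,-0.095],[0.168,0.1563,-0.095],[0.168,0.1563,-0.095]],"twist":[0,0,0,0,0,0,0,0,0,0,0,0]}'
python3 - <<'E'
from h import *
st(); ang(); crop('side',(225,110,325,230),5,'k.png'); print(rel([-141,69,216]))
E
```

```text
time: 25.35
tool_pos: [372.0, 138.1, 275.9]
orientation: [-0.006, -0.131, 0.991, 0.002]
force: [0.2, -0.7, -0.1]
grip_width: 0.1
t25.35 stand [-139.6   69.9  275.9] yawerr 0.002 F [-0.  -0.7 -0.1] w0
ball [255.5 164.9] angle 47.0
ball [300.  167.2] angle -44.0
ball [268.6 179.4] angle 37.5
ball [284.9 179.8] angle -27.0
[0.0013 0.0004 0.0594]
```

View pics/k.png

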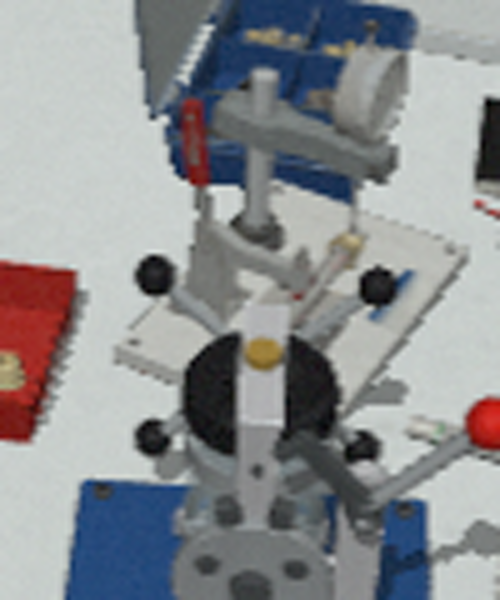

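The jar is upright and the ball angles match the starting image to within about 0.5°. I'll check the lever angle from the red ball at (490,423) before descending.

```bash
python3 - <<'E'
from h import *
for t in (.8,.9,1.,1.1):
    a=.157-t; p=[-50+77*np.sin(a),69,166+77*np.cos(a)]
    print(t,np.round(p),((proj('side',S([p],*POSE))-[225,110]+.5)*5).round())
E
```

```text
0.8 [-96.  69. 228.] [[486. 416.]]
0.9 [-102.   69.  223.] [[498. 425.]]
1.0 [-107.   69.  217.] [[508. 434.]]
1.1 [-112.   69.  211.] [[517. 445.]]
```

```bash
python3 -m handwheel '{"linear":[[0,0,0.03],[0,0,0.055],[0,0,0.060],[-0.006,0,0.060],[-0.011,0,0.060],[-0.0156,0,0.060],[-0.019,0,0.0575],[-0.0226,0,0.055],[-0.0276,0,0.0525],[-0.0326,0,0.050],[-0.038,0,0.048],[-0.0436,0,0.046],[-0.049,0,0.045],[-0.0546,0,0.044],[-0.058,0,0.0435],[-0.062,0,0.043],[-0.065,0,0.043],[-0.068,0,0.043]],"twist":[0,0,0,0,0,0,0,0,0,0,0,0,0,0,0,0,0,0]}'
python3 - <<'E'
from h import *
st(); s=cams.snapshot('side')['pixels'].astype(int); m=(s[...,0]>150)&(s[...,1]<70)&(s[...,2]<70); m[:,:280]=0;m[:160]=0;m[215:]=0
v,u=np.nonzero(m); print(len(u),u.mean(),v.mean()); 
for t in (0,.1,.2,.3,.5):
    a=.157-t; p=[-50+77*np.sin(a),69,166+77*np.cos(a)]; print(t,proj('side',S([p],*POSE)).round(1))
ang()
E
```

```text
time: 27.25
tool_pos: [438.4, 154.4, 231.4]
orientation: [-0.007, -0.13, 0.991, 0.002]
force: [-1.2, 0.1, 1.2]
grip_width: 0.4
t27.25 stand [-71.3  68.4 231.4] yawerr -0.001 F [-1.1  0.4  1.2] w0
61 299.62295081967216 185.62295081967213
0 [[295.8 186.3]]
0.1 [[299.3 186.2]]
0.2 [[302.9 186.4]]
0.3 [[306.3 186.8]]
0.5 [[313.  188.5]]
ball [255.5 164.9] angle 47.0
ball [318.6 166.9] angle -60.0
ball [268.6 179.4] angle 37.5
ball [284.8 179.6] angle -26.5
ball [311.5 179.2] angle -60.0
```

```bash
cat >> h.py <<'E'
def lev():
    s=cams.snapshot('side')['pixels'].astype(int); m=(s[...,0]>150)&(s[...,1]<70)&(s[...,2]<70); m[:,:280]=0;m[:160]=0;m[215:]=0
    v,u=np.nonzero(m); print('red',len(u),u.mean().round(2),v.mean().round(2))
E
python3 -m handwheel '{"linear":[[-0.0015,0,0],[-0.003,0,0],[-0.0045,0,0],[-0.006,0,0],[-0.007,0,0],[-0.007,0,0]],"twist":[0,0,0,0,0,0]}'
python3 - <<'E'
from h import *
st(); lev()
import h
s=cv2.imread('pics/side0.png')[:,:,::-1]
class C: snapshot=staticmethod(lambda n:{'pixels':s})
h.cams=C; lev()
E
```

```text
time: 27.95
tool_pos: [445.5, 156.3, 231.3]
orientation: [-0.007, -0.13, 0.991, 0.002]
force: [-0.2, 0.1, 0.7]
grip_width: -0.1
t27.95 stand [-63.9  68.4 231.3] yawerr -0.001 F [-0.2  0.1  0.7] w-0
red 61 296.05 185.62
red 57 296.47 185.07
```

```bash
python3 -m handwheel '{"linear":[[-0.0007,0,0],[-0.0014,0,0],[-0.002,0,0],[-0.002,0,0]],"twist":[0,0,0,0]}'
python3 - <<'E'
from h import *
st(); lev()
E
```

```text
time: 28.4
tool_pos: [447.4, 156.7, 231.2]
orientation: [-0.007, -0.13, 0.992, 0.002]
force: [-0.2, -0.1, 1.1]
grip_width: 0.3
t28.40 stand [-61.9  68.4 231.2] yawerr -0.001 F [-0.3 -0.   1.1] w0
red 61 295.33 185.57
```

```bash
python3 -m handwheel '{"linear":[[-0.0007,0,0],[-0.0014,0,0],[-0.002,0,0],[-0.002,0,0]],"twist":[0,0,0,0]}'
python3 - <<'E'
from h import *
st(); lev()
E
```

```text
time: 28.85
tool_pos: [448.1, 157.0, 231.2]
orientation: [-0.008, -0.13, 0.991, 0.002]
force: [-8.1, -1.1, 5.0]
grip_width: -0.2
t28.85 stand [-61.2  68.4 231.2] yawerr -0.001 F [-8.1  1.   5. ] w-0
red 60 294.98 185.58
```

The lever hit its stop: force rose to 8 N and the motion stalled. I'll back off, clear and verify.

```bash
python3 -m handwheel '{"linear":[[0.005,0,0],[0.015,0,0],[0.03,0,0],[0.05,0,-0.03],[0.08,0.03,-0.06],[0.09,0.07,-0.08],[0.1,0.11,-0.08],[0.1,0.15,-0.08],[0.1,0.15,-0.08],[0.1,0.15,-0.08],[0.1,0.15,-0.08]],"twist":[0,0,0,0,0,0,0,0,0,0,0]}'
python3 - <<'E'
from h import *
st(); lev(); ang(); a=crop('side',(225,110,325,230),5,'l.png'); b=crop('top',(140,185,320,290),2,'m.png')
c=np.zeros((600,800,3),np.uint8); c[:600,:500]=a; c[:175,500:]=cv2.resize(b,(300,175)); cv2.imwrite('pics/n.png',c)
E
```

```text
time: 30.0
tool_pos: [314.0, 275.3, 313.5]
orientation: [-0.008, -0.13, 0.992, 0.001]
force: [-0.0, -0.6, 0.1]
grip_width: 0.0
t30.00 stand [-160.2  217.4  313.5] yawerr -0.001 F [-0.2 -0.5  0.1] w0
red 59 296.32 185.15
ball [255.5 164.9] angle 46.5
ball [300.  167.2] angle -44.0
ball [268.5 179.5] angle 38.0
ball [284.8 179.6] angle -26.5
```

View pics/n.png

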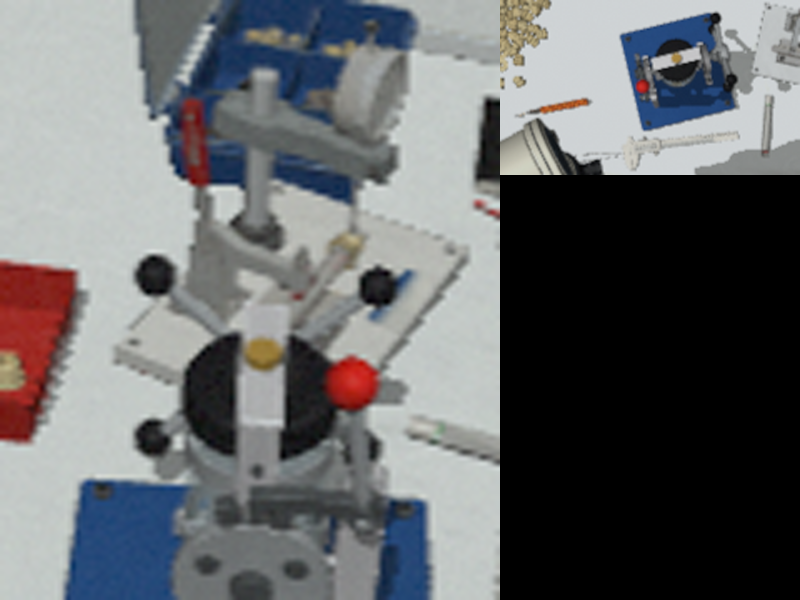

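The jar is upright with the lid up. The lever arm is level, the red ball is within 0.2 px of its starting place, and the arm is clear.

```bash
python3 -c "
from workcell import order
print(order.finish_job())"
```

```text
the job is handed in; nothing more can be done
None
```

The lot is mixed: the jar is back upright with the lock lever home, and the job was handed in at about 30 s of the 72 s allowed. No verdict was reported.

- **Unlocking and first half turn:** I tipped the lever out to about 0.87 rad and turned the jar upside down with two 2 s quarter pushes on the wheel. It stood within about 2° of vertical with brass bushes seen at the lid end, and was left well over a second.
- **What went wrong:** my first try at turning it back, by pushing the other way, missed. The jar did not move and the end-of-move forces were near zero, so it stayed upside down longer than planned. I then brought it upright with two more forward quarters, making one full turn in all.
- **Closing the lever:** I pushed the lever home slowly until it stopped at about 8 N, then backed the arm clear.

**Last checks:**
- The wheel balls sit where they did at the start, to within about 0.5°.
- The red ball is within 0.2 px of its starting position and the lever arm is level.
- The contact forces I read were 10 N or less, taken only at the end of each move, so a brief peak could have gone unseen.
- The tools in the last top view looked undisturbed, though I did not measure them. The ring gauge and counter were not in that crop.
- I did not see the bushes clearly in the final picture. That they are back in the lower half is inferred from the jar being upright.

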